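# Choose a blind on the desk console and run it

## Robot

A 6-joint arm with a two-finger parallel gripper is mounted at the origin on a cart in front of the work surface, level with it; the furniture and walls round the work are solid. World frame = base frame: x ahead of the robot, y to its left, z up, the work surface at z = 0. Lengths are in m, angles in degrees, forces in N, time in s.
With the tool pointing down it reaches from about 0.3 to 0.75 m from the base axis. Payload 8.5 kg.
Tool frame: the origin (TCP) lies midway between the tips of the shut fingers; the grasp point (between the pads) lies 19 mm behind it; z points along the fingers, y is the line along which they close (so a half turn about z gives the same grasp; the last joint's range is limited). The gripper opens to 85 mm and grips with 20 to 120 N. Pads are 22 mm wide; open, the fingers measure 114 mm over their backs; the gripper's body (76 mm by 85 mm) begins 54 mm behind the grasp point. The pads swing forward as they close: fully open they stand 13 mm farther back than shut.
Start: joints at [-78.971, 21.807, 74.336, -0, 83.858, -12.336], TCP at [0.218, -0.505, 0.231] pointing down, gripper open.
Joint ranges: [-178.18, 178.18], [-50.72, 133.34], [12.68, 142.11], [-81.47, 261.47], [9.98, 163.14], [-165.26, 165.26]. Speed limits (degrees/s): [136.94, 136.94, 180, 180, 180, 180].

## Interface

Orientations are given as a 3x3 rotation matrix whose columns are the frame's x, y, z axes.
In Python, from rig import monitor, optics, close_job, models gives the robot as it stands.
- The arm moves only by the tool step_arm, never from a script. Its arguments are lists of equal length, an entry for each row: "fingers": the closure, from -1 (fully open) to 1 (shut); "travel": the shift along the tool's x, y, z scaled (see below), a list of three; "twist": the turn about the tool's z scaled (see below). In form: {"fingers": [fingers, ...], "travel": [[tx, ty, tz], ...], "twist": [twist, ...]}. A call has 1 to 10 rows; each row shifts and turns the commanded pose from where the row before left it, along the tool's axes as they then stand; what a row does not reach is not made up. The controller multiplies each number of a shift by 100 mm and each number of a turn by pi rad. A row lasts 1/8 s, in which the tool goes at most 62.5 mm and 10.7 degrees, less where a joint would pass 70% of its speed; a pose out of reach is approached as far as the arm can. A call with a number of a shift or a turn outside -1 to 1 is refused whole. A call with a gripper value outside its range is refused whole. The fingers move at their own pace and stop on an object; "force" is the grip in N (left out, the last holds). Time passes only in rows, so rows that do not move let the fingers close. It gives the time, the measured TCP pose, the force, the opening and the grip force at its end, in the units of the state.
- monitor.observe(): the state, without advancing time (a new reading comes with each control period).
- optics.get_image(name): name is "scene" or "top" or "wrist"; returns (picture, depth): 480x640x3 uint8, blue, green, red; 480x640 float32, m along the optical axis (not along the pixel's ray), 0 where there is no reading.
- optics.get_calibration(name): a dict with "vertical_fov" (degrees; the focal length in pixels is half the picture's height over the tangent of half this angle, whatever the lens; pixels are square), "cx", "cy" (the principal point, pixels), "world_from_camera" (4x4, takes a point from camera to world coordinates). Camera axes: x right, y up, looking along -z (the intrinsics and any distortion apply to the point x, -y, -z); pixel columns grow to the right and rows downward; lengths in m; the calibration is good to about 2 mm. A picture is of the moment at which its call begins: read the wrist's pose just before it. get_calibration takes no time and is no camera call; for the wrist camera it gives the pose at the moment of the call.
- close_job(): hands the job in; it is judged then, once.
Trained networks look in the newest picture that a camera, given by its name, has taken for a name from the list of things; names that differ only in an ending like _2 or _b are one class to them, and where a whole thing is asked for, a point or a joint stands for the part that bears it (a point fixed in the world has none). Each returns a list of dicts, best first, with "confidence" (0 to 1); they miss things now and then, are a little off and sometimes report something else, mostly with a low value. They report only what shows in the picture. A call takes as long as a camera call.
- models.trace(camera, query): "mask" (480x640 bool, what is visible of it) and "point" ([column, row] in pixels, amid what is visible of it).
- models.landmark_of(camera, query): "point" ([column, row] in pixels: a listed point, or the origin of a listed thing).
The state is a dict: "time_s": time; "q": joint angles; "qvel": joint speeds; "joint_efforts": joint torques, N m; "position": TCP position; "tool_rot": TCP orientation; "ft_force": force on the tool from outside, world axes, zero at the start; "wrist_torque": the same for the moment, N m; "grip_width": finger opening in m; "gripper_force": force on a finger pad.
Only numpy, scipy, OpenCV 4.12 (cv2) and the standard library are available. Lean on these libraries where they do the work, as an engineer would, in place of code of your own. Each camera call takes 0.05 s, during which the arm holds its last target. There are 200 camera calls.

## Task

On the grey blind console, move the dial from the short mark to the long mark: pull it up to unlock it, turn it, and push it fully back down so that it locks. Then push the metal paddle towards the raised triangle until you feel it meet its soft stop, press it lightly against the stop for a good second, and let it spring back upright. Never force the paddle hard against its stop, do not push it towards the plain bar, and leave the small things round the console where they are.

Things in the scene. Friction and masses are not known exactly. Their poses are not given: they have to be found in the camera images.
- console: Flat grey box, black top, 110 (x) x 200 (y) x 40 mm high, fixed to the desk. Origin: centre of its underside; x points away from the robot (yaw up to 0.5 rad either way), y left, z up. Dial axis at x 0, y -50 mm; paddle at x 0, y +50 mm. A raised white triangle lies on the paddle's +x side, a plain white bar on its -x side. A large monitor stands to its left.
- long_mark (a point): Middle of the long mark on the console's top. Three raised white bars, 4 mm wide, point radially outwards round the dial: short (4 mm long, on the +x side, dial 0), middle (9 mm, 0.65 rad clockwise of it) and long (15 mm, 1.3 rad clockwise, nearly on the console's right-hand side).
- dial_grip (a point): Grip point on the dial's axis, 62 mm over the desk when locked; rises and turns with the dial. Its x runs along the metal bar grip to the pointer nub. Bar grip: 40 mm long (x), 12 mm wide (y), from 12 mm below to 10 mm above this point; under it a round black skirt of 24 mm radius, top 14 mm below this point.
- dial (a joint): Turn of the dial, rad, clockwise from above: 0 at the short mark (start), 0.65 middle, 1.3 long; end stop 1.42. While down it is locked by a key in a notch at each mark (play about 0.05); it turns freely once pulled up more than 8 mm. It goes down again only within about 0.06 rad of a mark.
- dial_pull (a joint): How far the dial is pulled up, m: 0 down and locked, 0.011 fully up (end stop). Friction of about 3 N holds it at any height; 5 to 10 N moves it.
- paddle (a joint): Lean, rad: 0 upright, positive towards the triangle (console +x). A spring centres it: 0.6 N per 0.1 rad at 28 mm above the pivot. Somewhere between 0.2 and 0.5 rad (varies, not visible) it meets a rubber buffer; from there the push rises by some 2 N per mm more. 2 to 8 N on the buffer, on top of the spring, is a good press; over 14 N is too hard.
- paddle_tip (a point): Middle of the paddle's top edge, 77 mm over the desk when upright. The paddle is a metal blade, 24 mm wide (console y) and 9 mm thick (x) in its top 18 mm, 16 x 7 mm below; its pivot is 45 mm below this point, 8 mm under the console's top.
- tape_roll: Beige roll of tape, 49 mm across, 19 mm high, lying near the console; leave it. Origin: centre of its underside.
- sharpener: Small metal sharpener, 24 x 15 x 18 mm; leave it. Origin: centre of its underside.
- binder_clip: Black fold-back clip, 23 x 32 x 35 mm; leave it. Origin: centre of its underside.
- sticky_block: Yellow block of notes, 77 x 77 x 15 mm; leave it. Origin: centre of its underside.

How it is judged:
By the outcome, as a careful person would: the job done as asked, in the order asked, and still so for the second after the job is handed in, with the robot touching nothing.
It also fails if it takes over 72 s, if anything falls off the work surface, if the arm or the gripper's body presses on something with over 40 N, if the wrist force passes 120 N, or if a joint passes its speed limit or range.

## Working session

There is one attempt and no reset: what is moved stays moved. The work goes in short steps, Python scripts to look and compute and a tool call to move; the robot and the scene stay as the last step left them, time stands still between calls to the robot, and variables do not carry over. Pictures are saved under pics/ and viewed, at most 10 in all, crops included, and the job is handed in when it is done.

Besides the shell and the picture viewer there is one more tool, called after "Emit:" as name(argument=value, ...) on one line, values as JSON. step_arm: Moves the arm, as the interface text tells. Its arguments: {"type":"object","properties":{"fingers":{"type":"array","items":{"type":"number"}},"travel":{"type":"array","items":{"type":"array","items":{"type":"number"}}},"twist":{"type":"array","items":{"type":"number"}},"force":{"type":"number"}},"required":["fingers","travel","twist"]}

```bash
mkdir -p pics; cat > h.py <<'E'
import numpy as np, cv2
from rig import monitor, optics, close_job, models
def ray(cam,px):
    c=optics.get_calibration(cam);T=np.array(c["world_from_camera"]);f=240/np.tan(np.radians(c["vertical_fov"])/2)
    d=np.array([(px[0]-c["cx"])/f,-(px[1]-c["cy"])/f,-1.]);return T[:3,3],T[:3,:3]@d,c
def at_z(cam,px,z):
    o,d,_=ray(cam,px);return o+d*(z-o[2])/d[2]
def at_depth(cam,px,D):
    o,d,_=ray(cam,px);u,v=int(round(px[0])),int(round(px[1]));w=D[v-2:v+3,u-2:u+3];return o+d*np.median(w[w>0]) if (w>0).any() else None
E
python3 - <<'E'
from h import *
print({k:v for k,v in monitor.observe().items()})
for cam in("top","scene"):
    im,D=optics.get_image(cam);cv2.imwrite(f"pics/{cam}0.png",im)
    c=optics.get_calibration(cam);print(cam,{k:v for k,v in c.items()})
    for q,z in(("console",0),("long_mark",.04),("dial_grip",.062),("paddle_tip",.077),("tape_roll",0),("sharpener",0),("binder_clip",0),("sticky_block",0)):
        for r in models.landmark_of(cam,q)[:2]:
            print(cam,q,np.round(r["point"],1),round(r["confidence"],2),np.round(at_z(cam,r["point"],z),4),at_depth(cam,r["point"],D))
E
```

```text
{'time_s': 0.0, 'q': array([-7.89725191e+01,  2.18424969e+01,  7.43844804e+01,  6.89889325e-04,
        8.38571798e+01, -1.23344999e+01]), 'qvel': array([ 0.04419352,  0.00768977,  0.10597195, -0.06468446,  0.0215801 ,
        0.05937246]), 'joint_efforts': array([ 1.12267942e-03, -4.48465025e+01, -2.31277120e+01, -1.25190668e-04,
        4.78859787e-03, -2.10897190e-05]), 'position': array([ 0.21805288, -0.50461982,  0.23069926]), 'tool_rot': array([[ 9.18018513e-01,  3.96537435e-01, -2.69204842e-04],
       [ 3.96537393e-01, -9.18017435e-01,  1.44398853e-03],
       [ 3.25460769e-04, -1.43235799e-03, -9.99998921e-01]]), 'ft_force': array([ 0.04451327, -0.11965089, -0.8585312 ]), 'wrist_torque': array([0.00995007, 0.01497922, 0.06971477]), 'gripper_force': 0.0, 'grip_width': 0.08549655988253572}
top {'vertical_fov': 53.95561373784859, 'cx': 316.8718288655961, 'cy': 234.37459400625093, 'world_from_camera': array([[-9.82757519e-04,  9.96877174e-01, -7.89616006e-02,
         4.48772055e-01],
       [-9.99165501e-01, -4.20311620e-03, -4.06280162e-02,
        -1.20759243e-01],
       [-4
[... 1610 characters left out ...]
22941]
scene long_mark [348.7 248.1] 0.61 [ 0.4911 -0.2137  0.04  ] [ 0.47620849 -0.19012317  0.05367421]
scene dial_grip [345.4 241.1] 0.56 [ 0.4866 -0.1948  0.062 ] [ 0.48265997 -0.18873904  0.06543247]
scene paddle_tip [326.3 257.7] 0.54 [ 0.4592 -0.1     0.077 ] [ 0.45912928 -0.09993241  0.07705604]
scene paddle_tip [270.  306.4] 0.24 [0.4355 0.0588 0.077 ] [ 0.50474957 -0.0186863   0.0107615 ]
scene tape_roll [299.7 261.1] 0.66 [ 0.5746 -0.181   0.    ] [ 0.56051312 -0.16292085  0.0120149 ]
scene sharpener [267.8 306.8] 0.6 [ 0.5179 -0.0282  0.    ] [ 0.50667018 -0.01577096  0.01072409]
scene sticky_block [262.4 275.5] 0.97 [ 0.5917 -0.0979  0.    ] [ 0.57233312 -0.07684898  0.01595269]
```

```bash
python3 - <<'E'
from h import *
im=cv2.imread("pics/top0.png");c=im[170:330,230:440];cv2.imwrite("pics/top0c.png",cv2.resize(c,None,fx=3.6,fy=3.6,interpolation=cv2.INTER_CUBIC))
c=optics.get_calibration("wrist");s=monitor.observe();print(s["tool_rot"].T@(np.array(c["world_from_camera"])[:3,3]-s["position"]),s["tool_rot"].T@np.array(c["world_from_camera"])[:3,:3],c["vertical_fov"])
E
```

```text
[ 0.07524562 -0.00038308 -0.1417458 ] [[-1.21392084e-03  9.55680580e-01  2.94403050e-01]
 [ 9.99999259e-01  1.18833921e-03  2.65782688e-04]
 [-9.58473327e-05  2.94403154e-01 -9.55681314e-01]] 70.10361150724358
```

View pics/top0c.png

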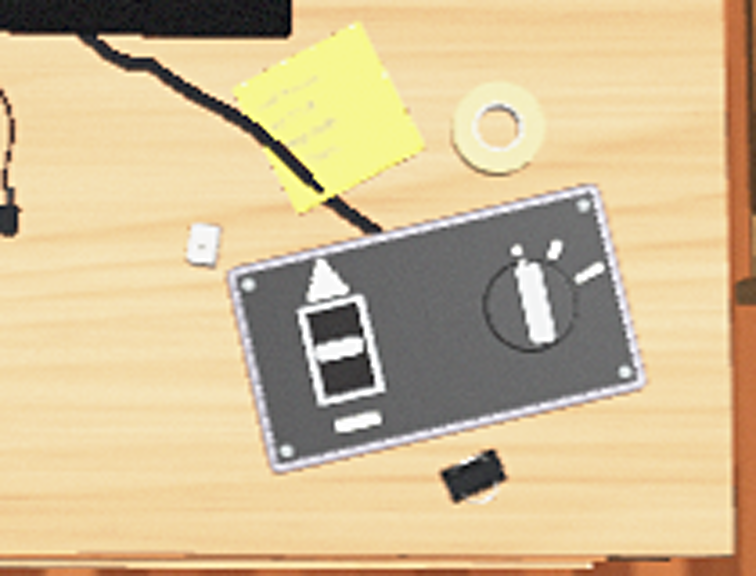

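View pics/scene0.png

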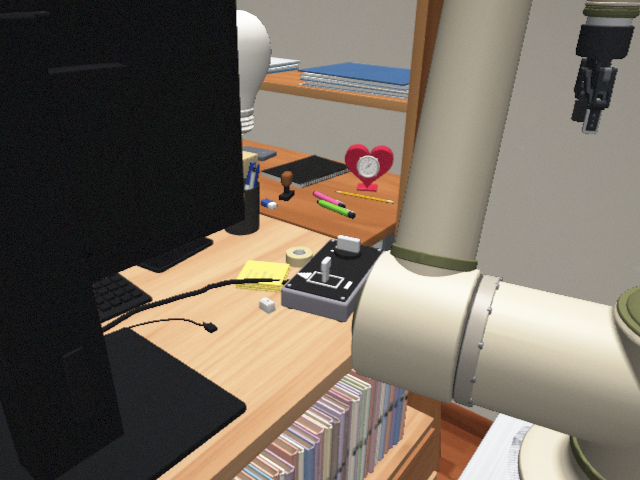

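Emit:
step_arm(fingers=[-1, -1, -1, -1, -1, -1, -1, -1, -1, -1], travel=[[0.47, -0.28, 0.04], [0.47, -0.28, 0.04], [0.47, -0.28, 0.04], [0.47, -0.28, 0.04], [0.47, -0.28, 0.04], [0.47, -0.28, 0.04], [0.47, -0.28, 0.04], [0.47, -0.28, 0.04], [0, 0, 0], [0, 0, 0]], twist=[0, 0, 0, 0, 0, 0, 0, 0, 0.03, 0.03])

```text
time_s: 2.15
position: [0.4748, -0.1494, 0.1993]
tool_rot: [[0.976, 0.216, -0.0], [0.216, -0.976, -0.0], [-0.0, -0.0, -1.0]]
ft_force: [-0.0, -0.8, 0.4]
grip_width: 0.0854
gripper_force: 0.0
```

```bash
cat >> h.py <<'E'
def look(name,qs=(("console",0),("long_mark",.04),("dial_grip",.062),("paddle_tip",.077))):
    s=monitor.observe();print(s["time_s"],s["position"],np.degrees(np.arctan2(s["tool_rot"][1,0],s["tool_rot"][0,0])),s["q"].round(1),s["ft_force"].round(2))
    im,D=optics.get_image("wrist");cv2.imwrite(f"pics/{name}.png",im)
    c=optics.get_calibration("wrist");T=np.array(c["world_from_camera"]);f=240/np.tan(np.radians(c["vertical_fov"])/2)
    v,u=np.mgrid[:480,:640];d=np.stack([(u-c["cx"])/f,-(v-c["cy"])/f,-np.ones(u.shape)],-1)
    P=T[:3,3]+(d*D[...,None])@T[:3,:3].T;P[D==0]=np.nan;np.savez(f"pics/{name}.npz",P=P,im=im)
    for q,z in qs:
        for r in models.landmark_of("wrist",q)[:2]:
            p=r["point"];print(q,np.round(p,1),round(r["confidence"],2),at_z("wrist",p,z).round(4),P[int(p[1]),int(p[0])].round(4))
    return im,P
def rect(P,m):
    p=P[m][:,:2].astype(np.float32);(c,w,a)=cv2.minAreaRect(p);return np.array(c).round(4),np.array(w).round(4),a,p.mean(0).round(4),len(p)
E
python3 - <<'E'
from h import *
im,P=look("w1")
for q,lo,hi in(("dial_grip",.066,.076),("paddle_tip",.072,.082),("console",.037,.043)):
    for r in models.trace("wrist",q)[:1]:
        m=r["mask"]&(P[...,2]>lo)&(P[...,2]<hi); print(q,r["confidence"],m.sum(),rect(P,m) if m.sum()>10 else 0)
E
```

```text
2.15 [ 0.47480364 -0.14935372  0.19927455] 12.487921212712921 [-31.1  18.2  85.6  -0.   76.2  46.4] [-0.04 -0.76  0.38]
console [316.5 212. ] 0.87 [ 0.4707 -0.147   0.    ] [ 0.4796 -0.1448  0.0396]
long_mark [407.8 211.8] 0.6 [ 0.4977 -0.2258  0.04  ] [ 0.4977 -0.225   0.0386]
paddle_tip [254.8 236.2] 0.84 [ 0.4576 -0.0999  0.077 ] [ 0.4583 -0.0986  0.0772]
paddle_tip [282.9  81. ] 0.41 [ 0.5755 -0.1005  0.077 ] [ 0.5826 -0.0921  0.0138]
dial_grip 0.67 672 (array([ 0.4797, -0.1952]), array([0.0391, 0.0122]), 11.904438018798828, array([ 0.4802, -0.1947], dtype=float32), 672)
paddle_tip 0.6 289 (array([ 0.4575, -0.0987]), array([0.0088, 0.022 ]), 13.503974914550781, array([ 0.458 , -0.0988], dtype=float32), 289)
console 0.66 19921 (array([ 0.4683, -0.1466]), array([0.1067, 0.1957]), 12.7766695022583, array([ 0.4707, -0.142 ], dtype=float32), 19921)
```

View pics/w1.png

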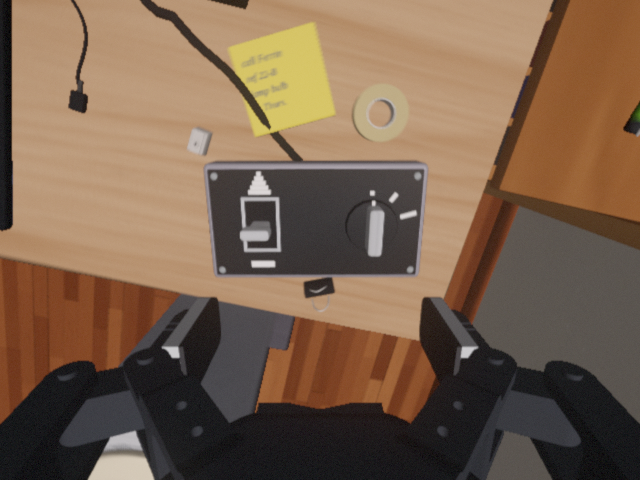

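Emit:
step_arm(fingers=[0.2, 0.2, 0.2, 0.2], travel=[[-0.025, 0.23, 0.4], [-0.025, 0.225, 0.4], [0, 0, 0], [0, 0, 0]], twist=[0, 0, 0, 0])

```text
time_s: 3.05
position: [0.4798, -0.1955, 0.1204]
tool_rot: [[0.976, 0.218, 0.001], [0.218, -0.976, -0.001], [0.001, 0.001, -1.0]]
ft_force: [-0.0, -0.1, -0.0]
grip_width: 0.0344
gripper_force: 0.0
```

```bash
python3 - <<'E'
from h import *
im,P=look("w2")
m=(P[...,2]>.067)&(P[...,2]<.0765)&(P[...,1]<-.15)&(np.hypot(P[...,0]-.48,P[...,1]+.195)<.035)
print(m.sum(),rect(P,m) if m.sum()>10 else 0)
print(monitor.observe()["grip_width"])
E
```

```text
3.05 [ 0.47982851 -0.19550321  0.12043362] 12.574846710064355 [-35.3  25.   89.4   0.   65.5  42.1] [-0.04 -0.06 -0.03]
console [259.2 230. ] 0.89 [ 0.4699 -0.1479  0.    ] [ 0.4823 -0.1524  0.0394]
long_mark [367.3 234.2] 0.98 [ 0.4955 -0.2247  0.04  ] [ 0.4958 -0.2243  0.041 ]
dial_grip [317.6 256.2] 0.57 [ 0.4805 -0.1934  0.062 ] [ 0.4835 -0.1926  0.0701]
dial_grip [256.6 231.9] 0.38 [ 0.4879 -0.1537  0.062 ] [ 0.4811 -0.1505  0.0393]
paddle_tip [149.9 264.4] 0.58 [ 0.4599 -0.0984  0.077 ] [ 0.4597 -0.0975  0.0763]
1210 (array([ 0.4804, -0.1947]), array([0.0396, 0.0118]), 12.914480209350586, array([ 0.4813, -0.1946], dtype=float32), 1210)
0.03426522768626846
```

View pics/w2.png

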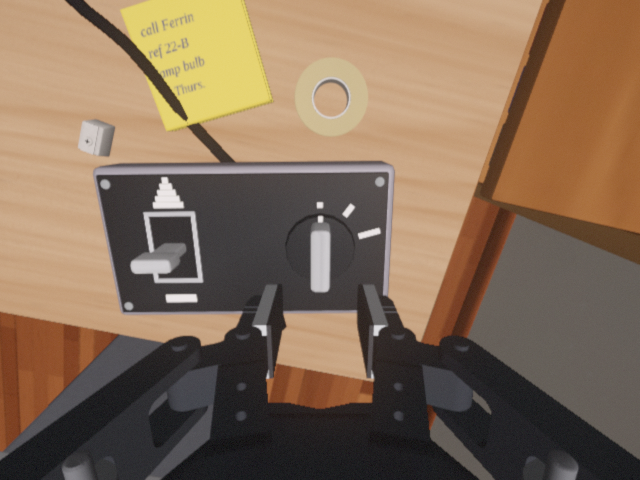

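Emit:
step_arm(fingers=[0.2, 0.2, 0.2, 0.2, 1, 1, 1, 1, 1], travel=[[0.01, -0.01, 0.35], [0, 0, 0.2], [0, 0, 0.13], [0, 0, 0], [0, 0, 0], [0, 0, 0], [0, 0, 0], [0, 0, 0], [0, 0, 0]], twist=[0, 0, 0, 0, 0, 0, 0, 0, 0], force=50)

```text
time_s: 4.42
position: [0.4808, -0.1952, 0.0524]
tool_rot: [[0.976, 0.218, 0.002], [0.218, -0.976, -0.002], [0.002, 0.002, -1.0]]
ft_force: [-0.8, -3.6, 6.3]
grip_width: 0.011
gripper_force: 53.8
```

Emit:
step_arm(fingers=[1, 1, 1, 1, 1, 1], travel=[[0, 0, -0.03], [0, 0, -0.03], [0, 0, -0.03], [0, 0, -0.015], [0, 0, 0], [0, 0, 0]], twist=[0, 0, 0, 0, 0, 0])

```text
time_s: 5.18
position: [0.4808, -0.1952, 0.0622]
tool_rot: [[0.976, 0.217, 0.002], [0.217, -0.976, -0.002], [0.001, 0.002, -1.0]]
ft_force: [1.3, -5.7, -1.1]
grip_width: 0.0105
gripper_force: 52.7
```

Emit:
step_arm(fingers=[1, 1, 1], travel=[[0, 0, 0], [0, 0, 0], [0, 0, 0]], twist=[0.02, 0.02, 0])

```text
time_s: 5.55
position: [0.4808, -0.1954, 0.0622]
tool_rot: [[0.996, 0.093, 0.002], [0.093, -0.996, -0.002], [0.002, 0.002, -1.0]]
ft_force: [1.6, -5.2, -0.6]
grip_width: 0.0109
gripper_force: 52.7
```

```bash
python3 - <<'E'
from h import *
im,P=look("w3")
print(monitor.observe()["wrist_torque"])
m=(P[...,2]>.075)&(P[...,2]<.09)&(np.hypot(P[...,0]-.48,P[...,1]+.195)<.025)
print(m.sum(),np.nanmedian(P[m],0))
cv2.imwrite("pics/w3c.png",cv2.resize(im[150:400,200:460],None,fx=2,fy=2))
E
```

```text
5.55 [ 0.48082646 -0.19535665  0.06218236] 5.312424471054411 [-35.2  29.7  93.2  -0.   57.   49.5] [ 1.56 -5.21 -0.58]
console [244.4 266.4] 0.87 [ 0.4692 -0.1477  0.    ] [ 0.486  -0.1552  0.0394]
long_mark [382.  258.3] 0.71 [ 0.4969 -0.2254  0.04  ] [ 0.497  -0.2254  0.0399]
dial_grip [318.5 312.4] 0.91 [ 0.4754 -0.1948  0.062 ] [ 0.4852 -0.1937  0.0791]
paddle_tip [ 94.9 344.4] 0.82 [ 0.4598 -0.0999  0.077 ] [ 0.4586 -0.0982  0.0751]
[-0.87843965 -0.18009113  0.04504857]
3622 [ 0.48753159 -0.1946047   0.08090955]
```

View pics/w3c.png

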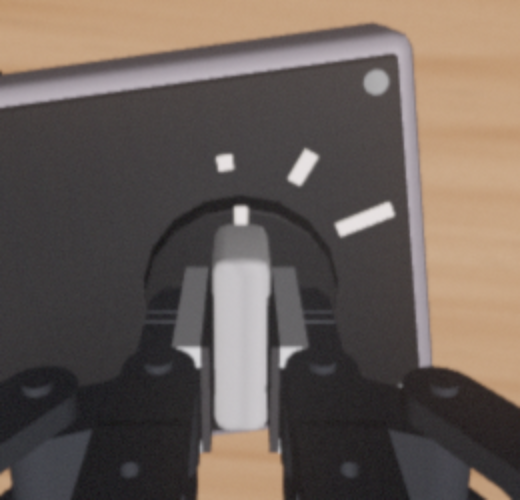

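Emit:
step_arm(fingers=[1, 1, 1, 1, 1, 1, 1, 1, 1, 1], travel=[[0, 0, 0], [0, 0, 0], [0, 0, 0], [0, 0, 0], [0, 0, 0], [0, 0, 0], [0, 0, 0], [0, 0, 0], [0, 0, 0], [0, 0, 0]], twist=[0.046, 0.046, 0.046, 0.046, 0.046, 0.046, 0.046, 0.046, 0.004, 0])

```text
time_s: 7.05
position: [0.4804, -0.1963, 0.0622]
tool_rot: [[0.475, -0.88, 0.001], [-0.88, -0.475, -0.004], [0.004, 0.001, -1.0]]
ft_force: [-2.3, -11.1, -1.2]
grip_width: 0.0111
gripper_force: 52.7
```

```bash
python3 - <<'E'
from h import *
im,P=look("w4",(("long_mark",.04),))
s=monitor.observe();print(s["wrist_torque"],s["grip_width"])
m=(P[...,2]>.0775)&(P[...,2]<.087)&(np.hypot(P[...,0]-.48,P[...,1]+.195)<.025)
print(m.sum(),rect(P,m))
cv2.imwrite("pics/w4c.png",cv2.resize(im[150:400,200:460],None,fx=2,fy=2))
E
```

```text
7.05 [ 0.4804242  -0.19631939  0.0621939 ] -61.608012687272485 [-35.2  29.7  93.2  -0.2  57.  116.5] [ -2.34 -11.15  -1.17]
long_mark [319.9 218.9] 0.72 [ 0.4966 -0.2258  0.04  ] [ 0.4973 -0.2261  0.0407]
[-1.78383103  0.32169041 -0.03188777] 0.010624323067974782
3121 (array([ 0.4792, -0.1969]), array([0.0352, 0.0361]), 66.46644592285156, array([ 0.482 , -0.1984], dtype=float32), 3121)
```

View pics/w4c.png

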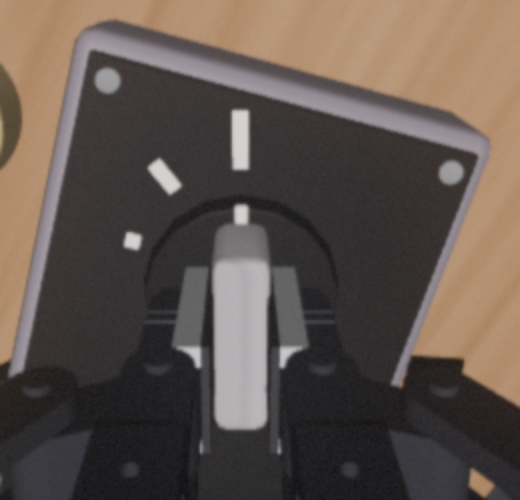

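Emit:
step_arm(fingers=[1, 1, 1, 1, 1, 1, 1, 1], travel=[[0.01, 0.005, 0], [0, 0, 0.025], [0, 0, 0.025], [0, 0, 0.025], [0, 0, 0.02], [0, 0, 0.008], [0, 0, 0], [0, 0, 0]], twist=[0, 0, 0, 0, 0, 0, 0, 0])

```text
time_s: 8.15
position: [0.4805, -0.1964, 0.0524]
tool_rot: [[0.476, -0.88, 0.001], [-0.88, -0.476, -0.002], [0.002, 0.0, -1.0]]
ft_force: [-3.4, -6.3, 5.9]
grip_width: 0.0109
gripper_force: 53.9
```

Emit:
step_arm(fingers=[1, 1, 1, 1], travel=[[0, 0, 0.006], [0, 0, 0.006], [0, 0, 0], [0, 0, 0]], twist=[0, 0, 0, 0])

```text
time_s: 8.65
position: [0.4805, -0.1964, 0.0522]
tool_rot: [[0.476, -0.879, 0.002], [-0.879, -0.476, -0.003], [0.003, -0.0, -1.0]]
ft_force: [-6.0, -3.8, 18.4]
grip_width: 0.0107
gripper_force: 55.6
```

Emit:
step_arm(fingers=[0.2, 0.2, 0.2, 0.2, 0.2, 0.2, 0.2, 0.2], travel=[[0, 0, -0.005], [0, 0, 0], [0, 0, 0], [0, 0, 0], [0, 0, -0.1], [0, 0, -0.3], [0, 0, -0.3], [0, 0, 0]], twist=[0, 0, 0, 0, 0, 0, 0, 0])

```text
time_s: 9.65
position: [0.4812, -0.1961, 0.1232]
tool_rot: [[0.476, -0.88, 0.004], [-0.88, -0.476, -0.003], [0.004, -0.002, -1.0]]
ft_force: [-0.1, 0.1, 0.7]
grip_width: 0.0343
gripper_force: 0.0
```

```bash
python3 - <<'E'
from h import *
im,P=look("w5")
m=(P[...,2]>.067)&(P[...,2]<.09)&(np.hypot(P[...,0]-.48,P[...,1]+.195)<.035)
print(m.sum(),rect(P,m),np.median(P[m][:,2]))
m=(P[...,2]>.072)&(P[...,2]<.082)&(np.hypot(P[...,0]-.458,P[...,1]+.099)<.025)
print(m.sum(),rect(P,m))
E
```

```text
9.65 [ 0.48116298 -0.1960979   0.12324146] -61.591180376847824 [-35.2  24.9  89.1   0.   65.8 116.3] [-0.12  0.1   0.65]
console [302.9 286.2] 0.6 [ 0.4693 -0.1452  0.    ] [ 0.4772 -0.162   0.0386]
long_mark [321.6 198. ] 0.85 [ 0.4947 -0.2249  0.04  ] [ 0.4956 -0.2248  0.0392]
paddle_tip [283.  397.5] 0.85 [ 0.4572 -0.1017  0.077 ] [ 0.4572 -0.0998  0.0753]
1120 (array([ 0.4793, -0.1948]), array([0.0115, 0.0394]), 27.951839447021484, array([ 0.4798, -0.1955], dtype=float32), 1120) 0.06933956641597532
255 (array([ 0.4577, -0.101 ]), array([0.0088, 0.0174]), 13.57278823852539, array([ 0.4581, -0.1019], dtype=float32), 255)
```

View pics/w5.png

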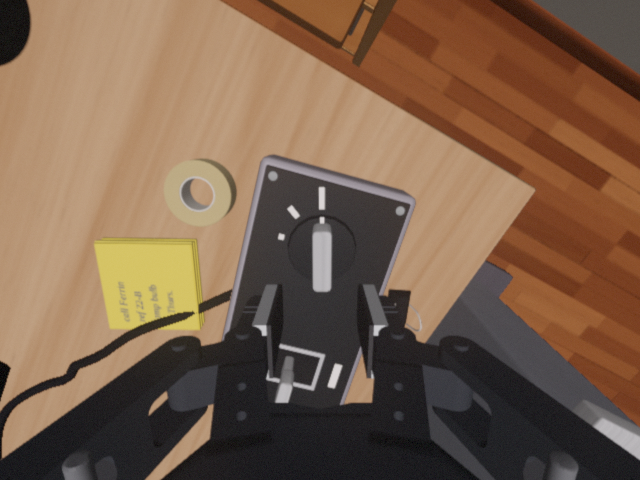

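Emit:
step_arm(fingers=[1, 1, 1, 1, 1, 1, 1, 1, 1, 1], travel=[[0, 0, 0], [0, 0, 0], [0, 0, 0], [0, 0, 0], [0, 0, 0], [0, 0, 0], [0, 0, 0], [0, 0, 0], [-0.16, -0.5, 0], [-0.16, -0.5, 0]], twist=[-0.0516, -0.0516, -0.0516, -0.0516, -0.0516, -0.0516, -0.0516, -0.0516, 0, 0])

```text
time_s: 11.15
position: [0.426, -0.104, 0.12]
tool_rot: [[0.976, 0.219, -0.001], [0.219, -0.976, 0.001], [-0.001, -0.001, -1.0]]
ft_force: [0.7, 0.9, -0.7]
grip_width: 0.0001
gripper_force: 0.0
```

Emit:
step_arm(fingers=[1, 1, 1, 1, 1], travel=[[0, 0, 0.3], [0, 0, 0.3], [0, 0, 0.03], [0, 0, 0], [0, 0, 0]], twist=[0, 0, 0, 0, 0])

```text
time_s: 11.78
position: [0.4275, -0.1054, 0.0586]
tool_rot: [[0.976, 0.22, 0.001], [0.22, -0.976, -0.001], [0.001, 0.001, -1.0]]
ft_force: [0.1, 0.2, -0.6]
grip_width: -0.0002
gripper_force: 0.0
```

```bash
cat > s.py <<'E'
from h import *
s=monitor.observe();e=np.array([.9755,.2198]);print(s["time_s"],s["position"].round(4),"along",((s["position"][:2]-[.4578,-.0988])@e).round(4),"F",(s["ft_force"][:2]@e).round(2),s["ft_force"].round(2),s["grip_width"])
E
python3 - <<'E'
from h import *
import s
im,P=look("w6",(("paddle_tip",.077),("dial_grip",.062)))
m=(P[...,2]>.072)&(P[...,2]<.082)&(np.hypot(P[...,0]-.458,P[...,1]+.099)<.016)
print(m.sum(),rect(P,m))
E
```

```text
11.775 [ 0.4275 -0.1054  0.0586] along -0.031 F 0.15 [ 0.1   0.24 -0.63] -0.00016452888063100022
11.775 [ 0.42749427 -0.10535125  0.05860089] 12.703447638510637 [-29.3  24.2 105.6   0.   50.1  48. ] [ 0.1   0.24 -0.63]
paddle_tip [322.9 248.1] 0.71 [ 0.4595 -0.0988  0.077 ] [ 0.4591 -0.0986  0.0758]
paddle_tip [405.4 205.4] 0.62 [ 0.4822 -0.1246  0.077 ] [ 0.4769 -0.1356  0.0394]
dial_grip [551.1 239.3] 0.68 [ 0.4794 -0.1935  0.062 ] [ 0.4808 -0.1879  0.0696]
1307 (array([ 0.457 , -0.0977]), array([0.0099, 0.0241]), 13.53682804107666, array([ 0.4579, -0.0974], dtype=float32), 1307)
```

View pics/w6.png

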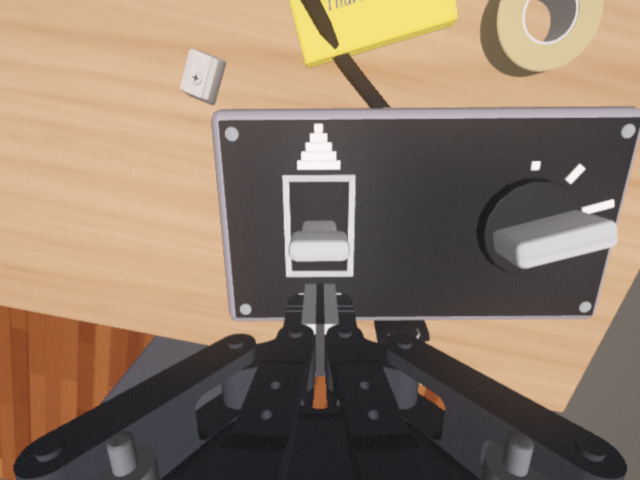

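Emit:
step_arm(fingers=[1, 1, 1, 1, 1, 1], travel=[[0.05, 0, 0], [0.05, 0, 0], [0.03, 0, 0], [0, 0, 0], [0, 0, 0], [0, 0, 0]], twist=[0, 0, 0, 0, 0, 0])

```text
time_s: 12.68
position: [0.4396, -0.1022, 0.0578]
tool_rot: [[0.976, 0.22, -0.0], [0.22, -0.976, 0.0], [-0.0, -0.0, -1.0]]
ft_force: [-0.4, -0.6, -0.5]
grip_width: -0.0003
gripper_force: 0.0
```

```bash
python3 s.py
```

```text
12.675 [ 0.4396 -0.1022  0.0578] along -0.0185 F -0.5 [-0.38 -0.59 -0.51] -0.00025307376991016197
```

Emit:
step_arm(fingers=[1, 1, 1, 1, 1], travel=[[0.01, 0, 0], [0.01, 0, 0], [0.01, 0, 0], [0.01, 0, 0], [0, 0, 0]], twist=[0, 0, 0, 0, 0])

```text
time_s: 13.3
position: [0.4437, -0.1013, 0.0578]
tool_rot: [[0.975, 0.22, -0.0], [0.22, -0.975, 0.0], [-0.0, -0.0, -1.0]]
ft_force: [-0.3, 0.7, 0.4]
grip_width: -0.0002
gripper_force: 0.2
```

```bash
python3 s.py
```

```text
13.3 [ 0.4437 -0.1013  0.0578] along -0.0143 F -0.18 [-0.33  0.68  0.39] -0.00020575595455706302
```

Emit:
step_arm(fingers=[1, 1, 1, 1, 1], travel=[[0.01, 0, 0], [0.01, 0, 0], [0.01, 0, 0], [0.01, 0, 0], [0, 0, 0]], twist=[0, 0, 0, 0, 0])

```text
time_s: 13.92
position: [0.4475, -0.1004, 0.0578]
tool_rot: [[0.975, 0.22, -0.0], [0.22, -0.975, 0.0], [-0.0, -0.0, -1.0]]
ft_force: [-0.3, 0.1, 0.8]
grip_width: -0.0001
gripper_force: 0.6
```

Emit:
step_arm(fingers=[1, 1, 1], travel=[[0.01, 0, 0], [0.005, 0, 0], [0, 0, 0]], twist=[0, 0, 0])

```text
time_s: 14.3
position: [0.4489, -0.1001, 0.0578]
tool_rot: [[0.975, 0.22, -0.0], [0.22, -0.975, 0.0], [-0.0, -0.0, -1.0]]
ft_force: [-1.6, -0.8, 1.1]
grip_width: 0.0002
gripper_force: 0.7
```

Emit:
step_arm(fingers=[1, 1, 1], travel=[[0.01, 0, 0], [0.005, 0, 0], [0, 0, 0]], twist=[0, 0, 0])

```text
time_s: 14.68
position: [0.4503, -0.0997, 0.0577]
tool_rot: [[0.975, 0.22, -0.0], [0.22, -0.975, 0.0], [-0.0, -0.0, -1.0]]
ft_force: [-2.1, -1.3, -0.8]
grip_width: -0.0003
gripper_force: 1.1
```

Emit:
step_arm(fingers=[1, 1, 1], travel=[[0.01, 0, 0], [0, 0, 0], [0, 0, 0]], twist=[0, 0, 0])

```text
time_s: 15.05
position: [0.4511, -0.0995, 0.0577]
tool_rot: [[0.975, 0.22, -0.001], [0.22, -0.975, 0.0], [-0.001, -0.0, -1.0]]
ft_force: [-3.5, -1.6, -2.1]
grip_width: 0.0003
gripper_force: 1.7
```

Emit:
step_arm(fingers=[1, 1, 1], travel=[[0.01, 0, 0], [0, 0, 0], [0, 0, 0]], twist=[0, 0, 0])

```text
time_s: 15.42
position: [0.4519, -0.0993, 0.0576]
tool_rot: [[0.975, 0.22, -0.001], [0.22, -0.975, 0.0], [-0.001, -0.001, -1.0]]
ft_force: [-5.5, -1.6, -2.1]
grip_width: -0.0003
gripper_force: 2.5
```

Emit:
step_arm(fingers=[1, 1, 1], travel=[[0.008, 0, 0], [0, 0, 0], [0, 0, 0]], twist=[0, 0, 0])

```text
time_s: 15.8
position: [0.4525, -0.0991, 0.0576]
tool_rot: [[0.975, 0.22, -0.002], [0.22, -0.975, 0.0], [-0.002, -0.001, -1.0]]
ft_force: [-6.7, -2.4, -1.7]
grip_width: 0.0002
gripper_force: 2.9
```

Emit:
step_arm(fingers=[1, 1, 1, 1, 1, 1, 1], travel=[[0, 0, 0], [0, 0, 0], [0, 0, 0], [0, 0, 0], [0, 0, 0], [0, 0, 0], [0, 0, 0]], twist=[0, 0, 0, 0, 0, 0, 0])

```text
time_s: 16.68
position: [0.4525, -0.0991, 0.0576]
tool_rot: [[0.975, 0.22, -0.002], [0.22, -0.975, 0.0], [-0.002, -0.001, -1.0]]
ft_force: [-7.4, -2.7, -2.8]
grip_width: -0.0002
gripper_force: 2.9
```

Emit:
step_arm(fingers=[1, 1, 1, 1, 1, 1], travel=[[0, 0, 0], [0, 0, 0], [0, 0, 0], [0, 0, 0], [0, 0, 0], [0, 0, 0]], twist=[0, 0, 0, 0, 0, 0])

```text
time_s: 17.42
position: [0.4525, -0.0991, 0.0576]
tool_rot: [[0.975, 0.22, -0.002], [0.22, -0.975, 0.0], [-0.002, -0.001, -1.0]]
ft_force: [-6.9, -2.5, -1.8]
grip_width: -0.0002
gripper_force: 2.9
```

Emit:
step_arm(fingers=[1, 1, 1, 1, 1, 1, 1, 1, 1, 1], travel=[[-0.02, 0, 0], [-0.02, 0, 0], [-0.02, 0, 0], [-0.02, 0, 0], [-0.02, 0, 0], [-0.02, 0, 0], [-0.04, 0, 0], [-0.06, 0, 0], [-0.06, 0, 0], [0, 0, 0]], twist=[0, 0, 0, 0, 0, 0, 0, 0, 0, 0])

```text
time_s: 18.68
position: [0.4255, -0.1054, 0.0578]
tool_rot: [[0.976, 0.22, -0.0], [0.22, -0.976, 0.0], [-0.0, -0.0, -1.0]]
ft_force: [0.6, -0.4, -0.7]
grip_width: -0.0003
gripper_force: 0.0
```

Emit:
step_arm(fingers=[1, 1, 1, 1, 1], travel=[[0, 0, -0.3], [0, 0, -0.4], [0, 0, -0.4], [0, 0, 0], [0, 0, 0]], twist=[0, 0, 0, 0, 0])

```text
time_s: 19.3
position: [0.4255, -0.1051, 0.1672]
tool_rot: [[0.976, 0.22, -0.001], [0.22, -0.976, 0.001], [-0.001, -0.001, -1.0]]
ft_force: [-0.3, 0.3, -0.9]
grip_width: 0.0001
gripper_force: 0.0
```

```bash
python3 - <<'E'
from h import *
import s
im,P=look("w7",(("paddle_tip",.077),("dial_grip",.062),("long_mark",.04)))
m=(P[...,2]>.072)&(P[...,2]<.082)&(np.hypot(P[...,0]-.458,P[...,1]+.099)<.02)
print(m.sum(),rect(P,m))
m=(P[...,2]>.066)&(P[...,2]<.09)&(np.hypot(P[...,0]-.48,P[...,1]+.195)<.03)
print(m.sum(),rect(P,m),np.median(P[m][:,2]))
E
```

```text
19.3 [ 0.4255 -0.1051  0.1672] along -0.0328 F -0.2 [-0.28  0.32 -0.93] 9.076648608139808e-05
19.3 [ 0.42554913 -0.10511526  0.16718938] 12.708575963039818 [-29.4  14.5  97.2   0.   68.4  47.9] [-0.28  0.32 -0.93]
paddle_tip [322.5 197.9] 0.85 [ 0.4567 -0.0994  0.077 ] [ 0.4569 -0.099   0.0755]
dial_grip [453.2 191.2] 0.6 [ 0.4795 -0.1914  0.062 ] [ 0.4802 -0.1877  0.0702]
long_mark [491.4 173.6] 0.84 [ 0.4974 -0.2251  0.04  ] [ 0.4976 -0.2247  0.0395]
425 (array([ 0.457 , -0.0976]), array([0.0084, 0.0237]), 12.56518840789795, array([ 0.4572, -0.0975], dtype=float32), 425)
969 (array([ 0.479 , -0.1946]), array([0.0126, 0.0395]), 27.29399299621582, array([ 0.4794, -0.1937], dtype=float32), 969) 0.07039162670895721
```

View pics/w7.png

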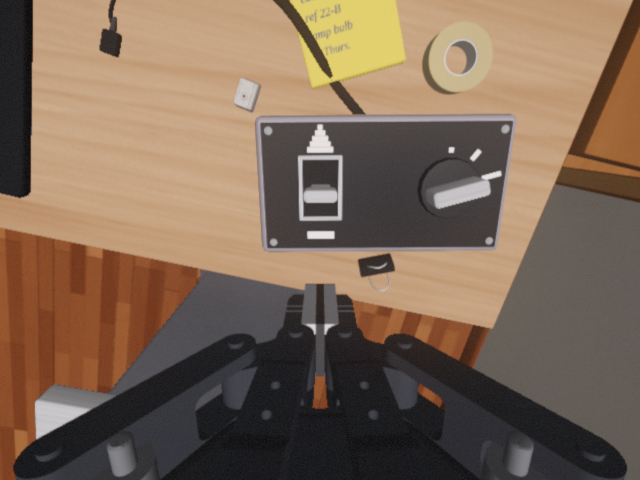

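The last picture shows the dial at (458,192) pointing at the long mark and down, with its top about 70 mm over the desk. The paddle at (320,195) is upright, and the small things have not moved.

```bash
python3 -c "
from rig import close_job
print(close_job())"
```

```text
the job is handed in; nothing more can be done
None
```

The dial is pushed down and locked at the long mark; the paddle was held lightly against its stop (about 5 N on the buffer) for about 1.6 s and sprang back upright; I then handed the job in at about 19 s, with no verdict returned.

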